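# Draw the bolt tray out from under the riser with a hooked rod

### The arm

A 6-joint arm with a two-finger parallel gripper is mounted at the origin on a cart in front of the work surface, level with it; the furniture and walls round the work are solid. World frame = base frame: x ahead of the robot, y to its left, z up, the work surface at z = 0. Lengths are in m, angles in rad, forces in N, time in s.
With the tool pointing down it reaches from about 0.35 to 0.975 m from the base axis. Payload 17.4 kg.
Tool frame: the origin (TCP) lies at the very end of the fingers, on their centre line; the grasp point (between the pads) lies 19 mm behind it; z points along the fingers, y is the direction in which the jaws open and shut (so a half turn about z gives the same grasp; the last joint's range is limited). The gripper opens to 85 mm and grips with 20 to 120 N. Pads are 22 mm wide; open, the fingers measure 114 mm over their backs; the gripper's body (76 mm by 85 mm) begins 54 mm behind the grasp point. The pads swing forward as they close: fully open they stand 13 mm farther back than shut.
Start: joints at [-1.361, 0.116, 1.442, -0, 1.584, -0.038], TCP at [0.166, -0.654, 0.231] pointing down, gripper open.
Joint ranges: [-2.83, 2.83], [-0.83, 2.19], [0.07, 2.5], [-1.14, 4.28], [0.01, 3], [-2.97, 2.97]. Speed limits (rad/s): [1.89, 1.89, 2.22, 3.14, 3.14, 3.14].

### API

Orientations are given as a unit quaternion [w, x, y, z].
In Python, from bench import bot gives the robot as it stands. Calls block until the motion is done:
- bot.goto(position, orientation): joint-space move of the TCP to a pose.
- bot.move_l(position, rot=None, rate=0.15, max_force=None): straight line of the TCP; rot=None keeps the orientation; rate is the mean speed in m/s. With max_force (N) it stops when the force on the tool has changed by that much, and returns True; else False.
- bot.move_j(angles): joint-space move.
- bot.gripper_open() and bot.gripper_close(): open the fingers fully, or close them until they stop; the grip force is fixed at half the most.
- bot.sleep(seconds).
- bot.inverse_kinematics(position, orientation): joint angles nearest the present ones, or None.
- bot.read_camera(name): name is "side" or "top"; returns a dict with "image" (400x640x3 uint8, red, green, blue), "mtx" (3x3 intrinsics, pixels), "position" and "attitude" of the camera in the world. Camera axes: x right, y up, looking along -z (the intrinsics and any distortion apply to the point x, -y, -z); pixel columns grow to the right and rows downward; lengths in m; the calibration is good to about 2 mm. A picture is of the moment at which its call begins. There is no depth.
A pose or a line that the arm cannot do raises bot.Unreachable and nothing moves.
- bot.finish_job(): hands the job in, once; it reports no verdict.
Readings, each from a call of its own:
- bot.read_clock(): time.
- bot.read_joint_positions(): joint angles.
- bot.read_joint_velocities(): joint speeds.
- bot.read_effort(): joint torques, N m.
- bot.read_position(): TCP position.
- bot.read_eef_rot(): TCP orientation.
- bot.read_force(): force on the tool from outside, world axes, zero at the start.
- bot.read_moment(): the same for the moment, N m.
- bot.read_finger_gap(): opening from 0.0 (shut) to 1.0 (fully open).
Only numpy, scipy, OpenCV 4.12 (cv2) and the standard library are available. Lean on these libraries where they do the work, as an engineer would, in place of code of your own. Each camera call takes 0.05 s, during which the arm holds its last target.

### The job

Slide the transport lock knob on top of the low grey bench riser all the way to its right-hand end stop, which frees the tray underneath. Then reach the hooked rod under the riser's overhanging ledge, catch the hidden eye on the tray's front from the side and pull the tray out to its stop. Unhook the rod and lay it, without dropping it, flat on the bench well clear of the tray; leave the tray out, the lock open and the other tools undisturbed.

Things in the scene. Friction and masses are not known exactly. Their poses are not given: they have to be found in the camera images.
- riser: Fixed grey steel bench riser, 205 deep (x) x 150 wide (y) x 91 high; feet 190 wide. Origin on the bench under the middle of its top plate's front edge; +x into the riser, away from the robot, +y left. The plate overhangs 70 mm as a ledge, open at front and sides, lowest point (front lip) 78 mm up; side walls begin behind that. A 38 mm high grey wedge cover is fixed on top, 140 mm behind the front.
- lock (a joint): Transport lock slide on the riser's top: 0 = locked (left end), 0.050 m = open (right-hand end stop); moves along the riser's -y, starts between 0 and 0.01, takes about 2 N and stays where left. While locked, its pin through the plate blocks the tray.
- lock_knob (a point): Centre of the black round lock knob, 25 mm diameter, 112 mm above the bench (thick part from 108 to 128 mm), on a low sliding plate 34 mm wide along y, top 96 mm up. It is 45 mm behind the riser's front edge; 25 mm left of the riser's middle when locked, 25 mm right when open. Low end blocks (102 mm high) 56 mm left and right of the middle. Push it from its left or pinch it from above.
- tray (a joint): Sheet steel tray of bolts, 105 x 116 x 48 mm, sliding out from under the riser along the riser's -x: 0 = stowed (start), 0.090 m = out at its end stop. Takes about 3 N once unlocked and stays where left.
- eye (a point): Centre of the dark steel eye on the middle of the tray's front wall: upright ring in the riser's x-z plane, its hole runs left-right (riser's y); hole 31 mm diameter, bar 7 mm thick, centre 45 mm above the bench. Stowed, it is on the riser's middle line 50 mm behind the front edge, hidden under the ledge; tray out, 40 mm in front of that edge. The tray's wall is 25 mm behind it. Axes as the riser's.
- hook_grip (a point): Centre of the wooden handle of the loose hooked rod, 16 mm above the bench as it lies. Handle 100 long x 22 wide x 32 high, butt 28 wide. +x along the rod to the hook, +y the side the finger points to (left, seen from the robot), +z up. An 8 mm steel rod runs on along +x at the same height to 160 mm from here, then bends square to +y; finger end 34 mm from the rod's centre line.
- hook_finger (a point): Middle of the hook's finger (8 mm round steel): 160 mm along +x and 17 mm along +y from the handle's centre, same height; axes as the handle's. With the finger in the eye this point lies within about 20 mm of the eye's centre.
- hook: The hooked rod as a whole, about 130 to 210 g, centre of mass about 18 mm ahead of the handle's centre. Origin in the middle of the underside of its handle; axes as the handle's.
- sleeve_mid (a point): Centre of a loose dark turned sleeve standing upright on the bench, 37 mm diameter, 90 mm high. A bystander.
- pliers_mid (a point): Centre of loose pliers with yellow grips lying on the bench, 168 x 66 x 13 mm. A bystander.
- screwdriver_mid (a point): Centre of a loose screwdriver with green handle lying on the bench, 211 mm long, 32 mm thick. A bystander.

How it is judged:
On the way, in this order (a step that is already met when the one before it is completed fails the run):
1. the lock is slid to its right-hand end stop (within 5 mm) while the tray is still stowed (value of joint lock above 0.045 m and value of joint tray below 0.02 m), for 0.2 s.
2. the hook's finger is in the eye while the tray is still stowed (distance between hook_finger and eye below 0.025 m and value of joint tray below 0.05 m), for 0.1 s.
3. the tray is pulled out to its stop (within 5 mm) with the finger in the eye (value of joint tray above 0.085 m and distance between hook_finger and eye below 0.025 m), for 0.1 s.
At the end, for the whole second after the job is handed in: Lock within 5 mm of its open end stop, tray within 7 mm of its outer stop, the hooked rod at rest lying on the bench (handle centre below 22 mm, finger below 30 mm), its finger at least 50 mm from the eye (value of joint lock above 0.045 m and value of joint tray above 0.083 m and height (world z) of hook_grip between 0.006 and 0.022 m and height (world z) of hook_finger below 0.03 m and linear speed of hook below 0.02 m/s and horizontal distance between hook_finger and eye above 0.05 m); the robot touches nothing.
It fails at once if the sleeve is moved more than 25 mm or knocked over (distance of sleeve_mid from where it was at the start of the episode above 0.025 m or angle between sleeve_mid's own z axis and vertical above 0.5 rad).
It fails at once if the pliers or the screwdriver are moved more than 25 mm (distance of any of pliers_mid, screwdriver_mid from where it was at the start of the episode above 0.025 m).
It fails at once if the hooked rod is dropped (falls free faster than 0.7 m/s) (linear speed of hook above 0.7 m/s and contact force between the fingers and hook below 0.1 N).
It also fails if it takes over 64 s, if anything falls off the work surface, if the arm or the gripper's body presses on something with over 40 N, if the wrist force passes 120 N, or if a joint passes its speed limit or range.

## Working session

There is one attempt and no reset: what is moved stays moved. The work goes in short steps, each a Python script; the robot and the scene stay as the last script left them, time stands still between calls to the robot, and variables do not carry over. Pictures are saved under pics/ and viewed, and the job is handed in when it is done.

```bash
ls; mkdir -p pics; python3 - <<'E'
from bench import bot
import cv2,json
for n in ("side","top"):
    c=bot.read_camera(n)
    cv2.imwrite(f"pics/{n}0.png",c["image"][:,:,::-1])
    print(n,{k:(v.tolist() if hasattr(v,'tolist') else v) for k,v in c.items() if k!="image"})
print(bot.read_clock(),bot.read_position(),bot.read_eef_rot())
E
```

```text
pics
side {'mtx': [[507.1344891923664, 0.0, 316.3942115461406], [0.0, 507.1344891923664, 200.71251309394637], [0.0, 0.0, 1.0]], 'position': [0.3023724322299102, 1.229949529298393, 0.7135041898449825], 'attitude': [-0.08693685023415994, -0.04460085074173007, 0.5390840690486857, 0.8365650690068223]}
top {'mtx': [[381.10750777857197, 0.0, 326.772106124688], [0.0, 381.10750777857197, 202.43066581880333], [0.0, 0.0, 1.0]], 'position': [0.34324182869465775, -0.061603806658642624, 1.2052399353099357], 'attitude': [0.7046939414807729, 0.0628231385218183, -0.06836421366096232, -0.7034102902268914]}
0.1 [ 0.16547949 -0.65421087  0.23064064] [-5.18230451e-04  9.92336975e-01  1.23559940e-01 -4.22213463e-05]
```

View pics/side0.png

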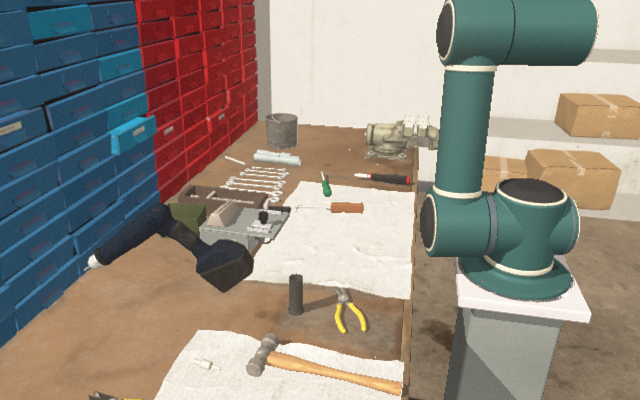

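View pics/top0.png

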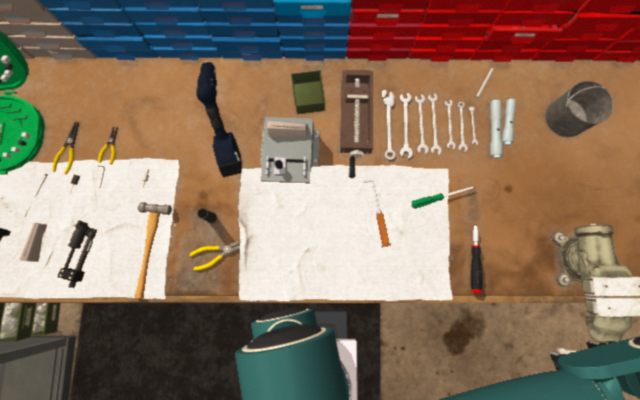

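The top view shows the riser near (288,150), the hooked rod with its orange handle at (382,230) and hook at (370,183), the screwdriver at (440,198), the pliers at (215,257) and the sleeve at (207,215). I'll zoom in next.

```bash
python3 - <<'E'
import cv2
t=cv2.imread("pics/top0.png");s=cv2.imread("pics/side0.png")
cv2.imwrite("pics/t1.png",cv2.resize(t[105:205,245:345],None,fx=6,fy=6,interpolation=cv2.INTER_CUBIC))
cv2.imwrite("pics/t2.png",cv2.resize(t[170:255,345:480],None,fx=5.9,fy=5.9,interpolation=cv2.INTER_CUBIC))
cv2.imwrite("pics/s1.png",cv2.resize(s[170:270,185:375],None,fx=4.2,fy=4.2,interpolation=cv2.INTER_CUBIC))
E
```

```text
(no output)
```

View pics/t1.png

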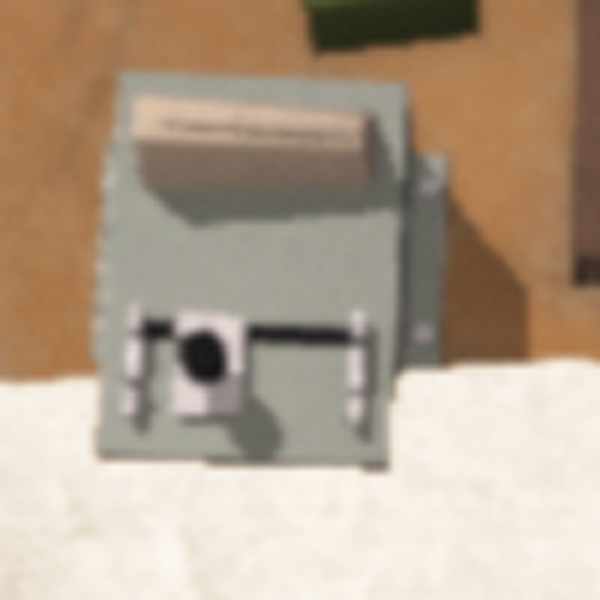

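View pics/t2.png

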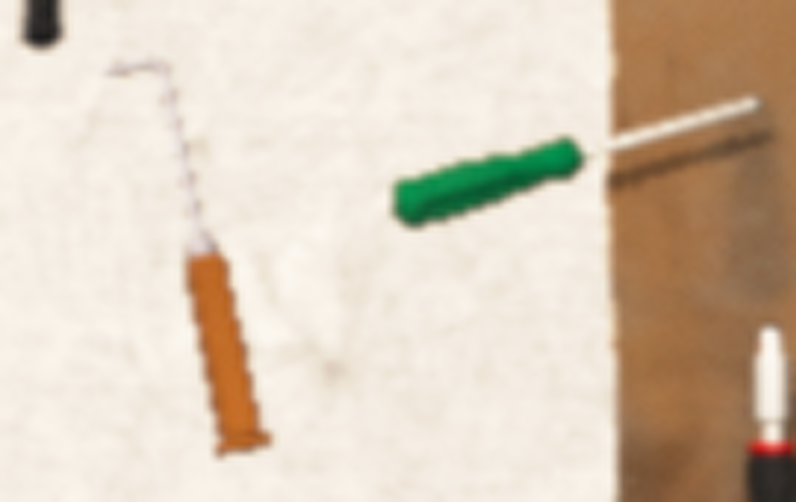

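View pics/s1.png

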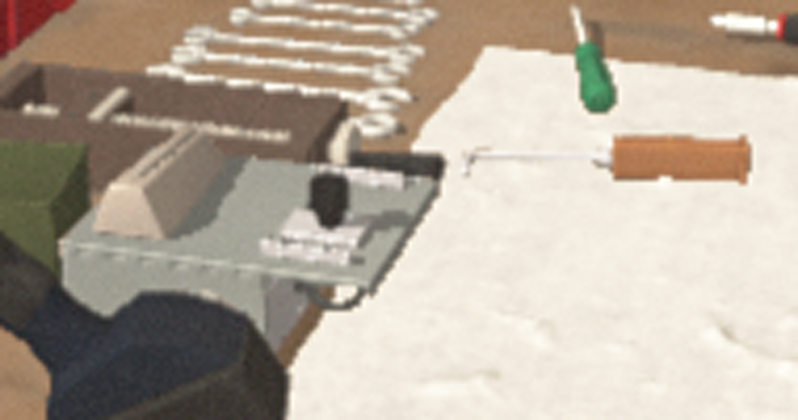

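```bash
cat > h.py <<'E'
import numpy as np, cv2
from scipy.spatial.transform import Rotation as R
from scipy.optimize import least_squares
CAM={"side":dict(K=(507.1344891923664,316.3942115461406,200.71251309394637),p=[0.3023724322299102,1.229949529298393,0.7135041898449825],q=[-0.08693685023415994,-0.04460085074173007,0.5390840690486857,0.8365650690068223]),
"top":dict(K=(381.10750777857197,326.772106124688,202.43066581880333),p=[0.34324182869465775,-0.061603806658642624,1.2052399353099357],q=[0.7046939414807729,0.0628231385218183,-0.06836421366096232,-0.7034102902268914])}
def rot(q): return R.from_quat([q[1],q[2],q[3],q[0]])
def proj(n,P):
    c=CAM[n]; v=rot(c["q"]).inv().apply(np.atleast_2d(P)-c["p"]); f,cx,cy=c["K"]
    return np.c_[cx+f*v[:,0]/-v[:,2], cy-f*v[:,1]/-v[:,2]]
def back(n,uv,z):
    c=CAM[n]; f,cx,cy=c["K"]; uv=np.atleast_2d(uv).astype(float)
    d=rot(c["q"]).apply(np.c_[(uv[:,0]-cx)/f,-(uv[:,1]-cy)/f,-np.ones(len(uv))])
    p=np.array(c["p"]); return p+d*((z-p[2])/d[:,2])[:,None]
def crop(uv,s,x0,y0): return (np.atleast_2d(uv)+.5)/s-.5+[x0,y0]
def cam(bot,n,tag,box=None,s=1):
    im=bot.read_camera(n)["image"][:,:,::-1]
    if box: x0,y0,x1,y1=box; im=cv2.resize(im[y0:y1,x0:x1],None,fx=s,fy=s,interpolation=cv2.INTER_CUBIC)
    cv2.imwrite(f"pics/{tag}.png",im)
def toolq(yaw,tilt=0):
    """tool pointing down, tool y axis (jaw) at heading yaw in world; returns wxyz"""
    y=np.array([np.cos(yaw),np.sin(yaw),0]); z=np.array([0,0,-1.]); x=np.cross(y,z)
    q=R.from_matrix(np.c_[x,y,z]).as_quat(); return [q[3],q[0],q[1],q[2]]
E
python3 - <<'E'
from h import *
np.set_printoptions(precision=4,suppress=True)
T=lambda *a: crop(a,6,245,105)
S=lambda *a: crop(a,4.2,185,170)
fr=T((98,457),(388,464),(120,72),(410,82)); 
print("plate top-cam",back("top",fr,.091))
print("knob",back("top",T((207,357)),.128), back("side",S((330,180)),.128))
sp=S((440,178),(375,285),(65,240)); print("plate side",back("side",sp,.091))
# fit
L=np.array([[0,.075,.091],[0,-.075,.091],[.205,.075,.091],[.205,-.075,.091]])
def W(x,P): 
    c,s=np.cos(x[2]),np.sin(x[2]); return np.c_[x[0]+c*P[:,0]-s*P[:,1],x[1]+s*P[:,0]+c*P[:,1],P[:,2]]
def res(x):
    return np.r_[(proj("top",W(x,L))-fr).ravel(),(proj("side",W(x,L[[1,0,2]]))-sp).ravel()]
r=least_squares(res,[.45,.05,0]);print("riser",r.x,res(r.x))
print("knob rel eye", proj("side",W(r.x,np.array([[.05,0,.045],[.045,.025,.128],[.045,-.025,.128]]))),proj("top",W(r.x,np.array([[.05,0,.045],[.045,.025,.128],[.045,-.025,.128]]))))
# hook
H=lambda *a: crop(a,5.9,345,170)
hp=H((206,255),(244,440),(165,66),(110,72))
print("hook top",back("top",hp,np.array([.032,.032,.016,.016])))
hs=S((612,158),(748,158),(478,156),(466,172))
print("hook side",back("side",hs,.016))
def resh(x):
    P=np.array([[.05,0,.032],[-.05,0,.032],[.16,0,.016],[.16,.034,.016]])
    Ps=np.array([[.05,0,.016],[-.05,0,.016],[.16,0,.016],[.16,.034,.016]])
    return np.r_[(proj("top",W(x,P))-hp).ravel(),(proj("side",W(x,Ps))-hs).ravel()]
r=least_squares(resh,[.3,-.2,0.2]);print("hook",r.x,resh(r.x))
print("others",back("top",[(207,215),(340,150),(353,163),(352,177),(220,160),(228,172),(416,206)],.03))
E
```

```text
plate top-cam [[ 0.6184  0.1276  0.091 ]
 [ 0.6153 -0.0175  0.091 ]
 [ 0.8232  0.123   0.091 ]
 [ 0.8184 -0.027   0.091 ]]
knob [[0.6596 0.0698 0.128 ]] [[0.662 0.074 0.128]]
plate side [[ 0.6142 -0.019   0.091 ]
 [ 0.6166  0.1346  0.091 ]
 [ 0.8212  0.1222  0.091 ]]
riser [ 0.6158  0.0549 -0.032 ] [-0.7752  0.0787  0.8211  0.6153 -0.1183  0.0311 -0.1233  0.027   0.3736
 -0.1209 -0.099  -0.9329 -0.844   0.1157]
knob rel eye [[264.7978 236.3822]
 [262.8853 213.2152]
 [268.7502 205.4422]] [[287.4108 169.7131]
 [276.1408 163.4467]
 [293.2021 164.0301]]
hook top [[ 0.5313 -0.2353  0.032 ]
 [ 0.4338 -0.2527  0.032 ]
 [ 0.638  -0.2178  0.016 ]
 [ 0.6345 -0.1878  0.016 ]]
hook side [[ 0.5318 -0.2344  0.016 ]
 [ 0.4297 -0.2589  0.016 ]
 [ 0.6328 -0.2139  0.016 ]
 [ 0.6352 -0.1842  0.016 ]]
hook [ 0.481  -0.2446  0.1614] [ 0.4303  0.3047  0.0073  0.7025  0.3283 -0.2744 -0.7584  0.3322  0.58
 -0.2295 -0.8213  0.7472 -1.4948 -0.8245  0.6309 -0.101 ]
others [[ 0.5234  0.3018  0.03  ]
 [ 0.7362 -0.1132  0.03  ]
 [ 0.6928 -0.1546  0.03  ]
 [ 0.6466 -0.1509  0.03  ]
 [ 0.7013  0.2708  0.03  ]
 [ 0.6618  0.2434  0.03  ]
 [ 0.5535 -0.3508  0.03  ]]
```

```bash
cat >> h.py <<'E'
RX,RY,RT=0.6158,0.0549,-0.032
def ris(x,y,z):
    c,s=np.cos(RT),np.sin(RT); return np.array([RX+c*x-s*y,RY+s*x+c*y,z])
def toris(p):
    d=np.array(p[:2])-[RX,RY]; c,s=np.cos(RT),np.sin(RT); return np.array([c*d[0]+s*d[1],-s*d[0]+c*d[1],p[2]])
E
python3 - <<'E'
from h import *
from bench import bot
np.set_printoptions(precision=4,suppress=True)
for y in (np.pi/2,-np.pi/2):
    print(y,bot.inverse_kinematics(ris(.045,.066,.25),toolq(y+RT)))
    print(y,bot.inverse_kinematics([.481,-.2446,.15],toolq(y+.1614)))
bot.gripper_close()
bot.goto(ris(.045,.068,.25),toolq(-np.pi/2+RT))
bot.move_l(ris(.045,.068,.112),rate=.12)
print(bot.read_position(),toris(bot.read_position()),bot.read_force(),bot.read_clock(),bot.read_finger_gap())
cam(bot,"side","s2",(185,140,375,270),4.2)
cam(bot,"top","t3",(225,90,345,205),5)
E
```

```text
1.5707963267948966 [ 0.1404  0.1087  1.4195 -0.      1.6134 -1.3984]
1.5707963267948966 [-0.5177 -0.1478  1.8345 -0.      1.4549 -2.2499]
-1.5707963267948966 [ 0.1404  0.1087  1.4195 -0.      1.6134  1.7432]
-1.5707963267948966 [-0.5177 -0.1478  1.8345 -0.      1.4549  0.8917]
[0.6633 0.1215 0.113 ] [0.0454 0.0681 0.113 ] [ 0.1114 -0.3367  0.0613] 5.3917 0.0048834458906745395
```

View pics/s2.png

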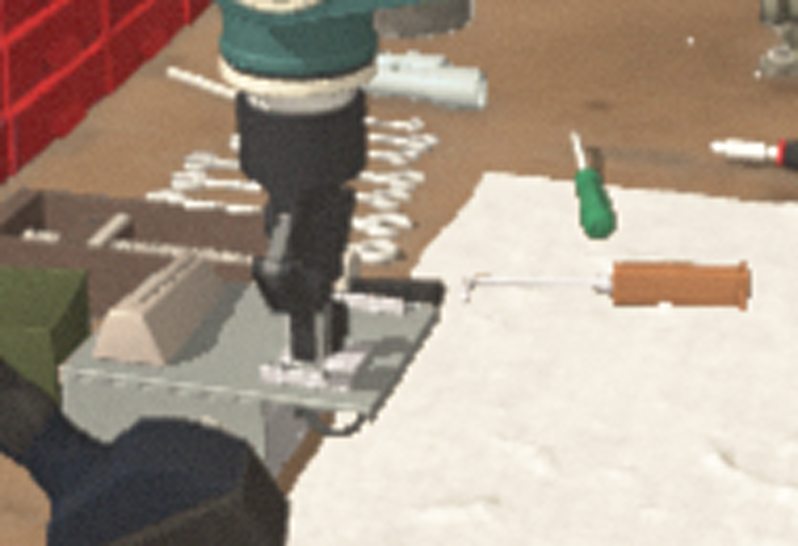

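View pics/t3.png

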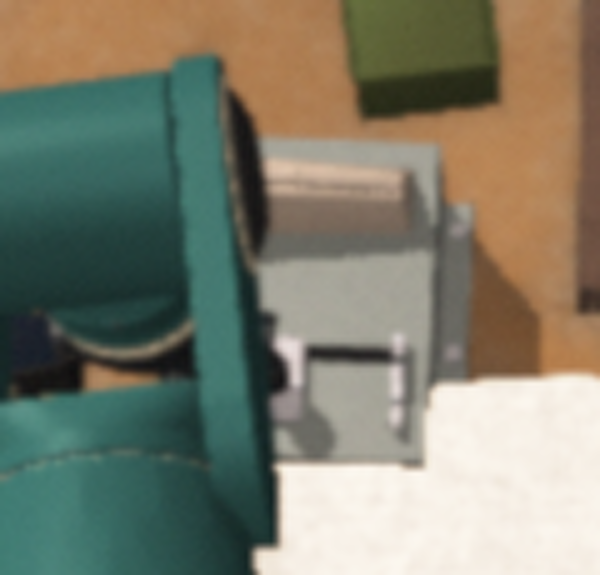

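The shut fingers are to the left of the knob: tip at (312,360) in the side crop, knob behind it at (330,320). Now I'll push.

```bash
python3 - <<'E'
from h import *
from bench import bot
np.set_printoptions(precision=4,suppress=True)
r=bot.move_l(ris(.045,-.012,.112),rate=.04,max_force=14)
print(r,toris(bot.read_position()),bot.read_force(),bot.read_clock())
bot.sleep(.3)
print(toris(bot.read_position()),bot.read_force())
p=bot.read_position(); q=toris(p)
bot.move_l(ris(.045,q[1]+.02,.113),rate=.1)
bot.move_l(ris(.045,q[1]+.02,.22),rate=.2)
cam(bot,"side","s3",(185,140,375,270),4.2)
bot.gripper_open()
bot.goto([.481,-.2446,.2],toolq(-np.pi/2+.1614))
cam(bot,"top","t4",(245,105,345,205),6)
print(bot.read_clock(),bot.read_position())
E
```

```text
True [0.0448 0.0016 0.112 ] [0.4415 9.4535 3.2951] 7.0
[0.0448 0.0016 0.1119] [0.2487 8.8437 2.7232]
10.6 [ 0.4816 -0.244   0.2001]
```

View pics/s3.png

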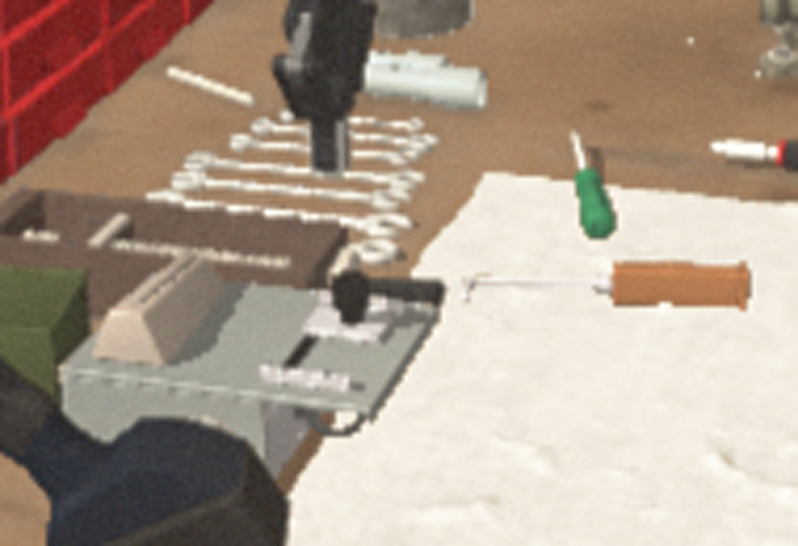

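View pics/t4.png

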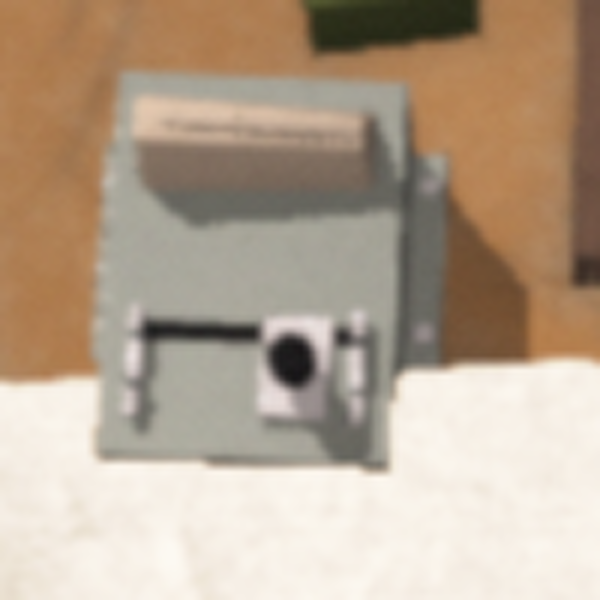

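The lock is open: knob at (293,165), against a prediction of (293,164). Next is grasping the rod.

```bash
python3 - <<'E'
from h import *
from bench import bot
np.set_printoptions(precision=4,suppress=True)
th=.1614; g=.012
p=np.array([.481+g*np.cos(th),-.2446+g*np.sin(th),.06])
q=toolq(-np.pi/2+th)
bot.move_l(p,q,rate=.2)
r=bot.move_l([p[0],p[1],.005],rate=.06,max_force=12)
print(r,bot.read_position(),bot.read_force())
bot.gripper_close()
print(bot.read_finger_gap(),bot.read_position(),bot.read_force())
bot.move_l([p[0],p[1],.035],rate=.06)
print(bot.read_force(),bot.read_moment(),bot.read_position())
# align with riser, still right of it
t=ris(-.105,-.14,.035)   # grip point target
bot.move_l(t,toolq(-np.pi/2+RT),rate=.12)
print(bot.read_position(),toris(bot.read_position()),bot.read_clock(),bot.read_finger_gap())
cam(bot,"side","s4",(225,150,415,270),4.2)
cam(bot,"top","t5",(260,120,400,225),5.7)
E
```

```text
False [ 0.4931 -0.2428  0.0054] [ 1.0834  1.7157 -0.1909]
0.24573101220729307 [ 0.493  -0.2428  0.0053] [0.8124 0.057  3.986 ]
[ 0.1428 -0.799  -2.2219] [ 0.0381  0.0443 -0.0165] [ 0.4928 -0.2426  0.035 ]
[ 0.5063 -0.082   0.035 ] [-0.105  -0.1404  0.035 ] 15.275 0.242356981832147
```

View pics/s4.png

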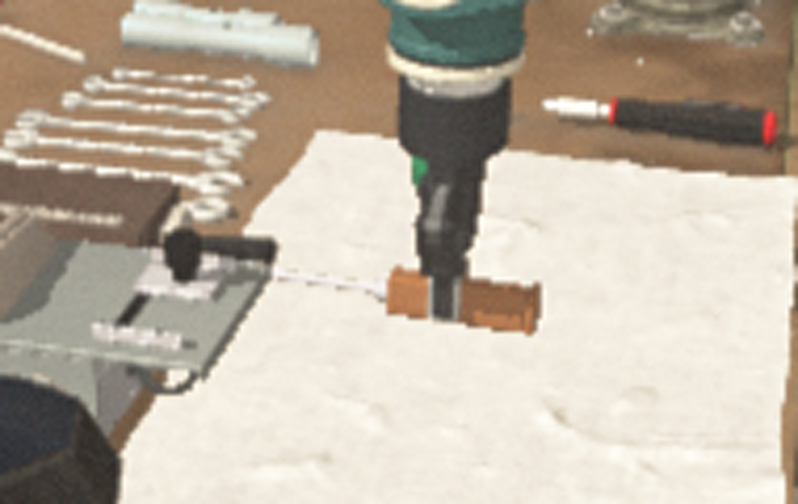

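View pics/t5.png

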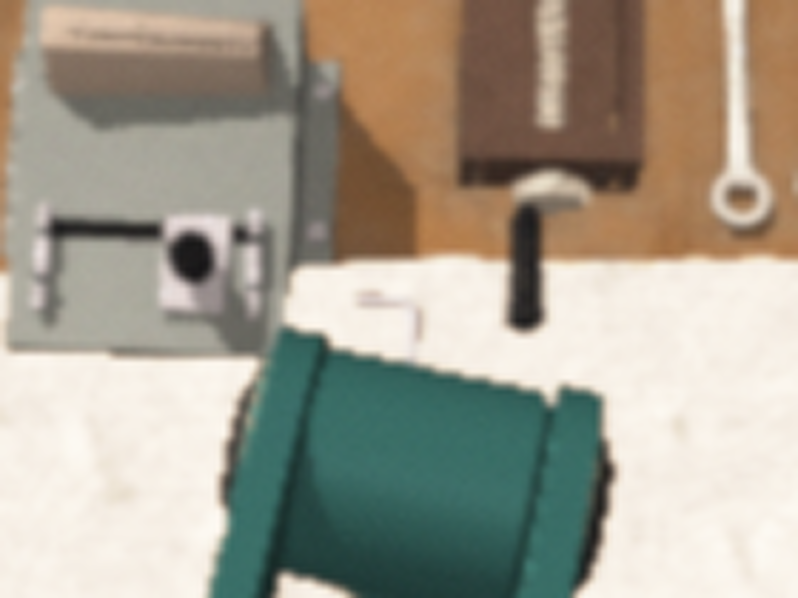

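```bash
python3 - <<'E'
from h import *
np.set_printoptions(precision=4,suppress=True)
a=crop([(358,295),(415,302)],5.7,260,120)
for z in (.036,.046,.056):
    print(z,[toris(p) for p in back("top",a,z)])
g=.012; gx,gy=-.105,-.1404
P=lambda x,y,z: ris(gx-g+x,gy+y,z)
S=lambda p:((p-[225,150]+.5)*4.2-.5)
for dz in (0,-.01): 
  z=.046
  print(S(proj("side",[P(.05,0,z),P(-.05,0,z),P(-.05,0,z+.016),P(-.05,0,z-.016),P(.06,0,z),P(.12,0,z+dz),P(.16,0,z+dz)])))
print(proj("top",[P(.16,0,.046),P(.16,.034,.046)]),a)
E
```

```text
0.036 [array([ 0.051, -0.11 ,  0.036]), array([ 0.0481, -0.1418,  0.036 ])]
0.046 [array([ 0.0483, -0.1102,  0.046 ]), array([ 0.0454, -0.1417,  0.046 ])]
0.056 [array([ 0.0456, -0.1103,  0.056 ]), array([ 0.0427, -0.1415,  0.056 ])]
[[391.2566 291.081 ]
 [532.2796 308.0522]
 [533.3888 287.3218]
 [531.1803 328.5965]
 [377.3587 289.4085]
 [294.7348 279.4652]
 [240.3687 272.9226]]
[[391.2566 291.081 ]
 [532.2796 308.0522]
 [533.3888 287.3218]
 [531.1803 328.5965]
 [377.3587 289.4085]
 [294.7145 292.1205]
 [240.4971 285.5301]]
[[331.9607 173.2981]
 [321.1407 172.9288]] [[322.3947 171.3421]
 [332.3947 172.5702]]
```

The rod is level in the grip, with its finger tip at (322,171) and bend at (332,173) in the top view. That puts the finger within about 3 mm of the eye line in x and z. Next I'll insert it sideways.

```bash
python3 - <<'E'
from h import *
from bench import bot
np.set_printoptions(precision=4,suppress=True)
r=bot.move_l(ris(-.102,-.1,.034),rate=.1); print(bot.read_force())
r=bot.move_l(ris(-.102,-.016,.034),rate=.05,max_force=7)
print(r,toris(bot.read_position()),bot.read_force(),bot.read_clock())
cam(bot,"side","s5",(225,170,375,270),5.3)
E
```

```text
[ 0.1982 -0.3861 -2.2189]
False [-0.102  -0.0162  0.034 ] [ 0.1531 -0.5431 -0.8805] 17.7583
```

View pics/s5.png

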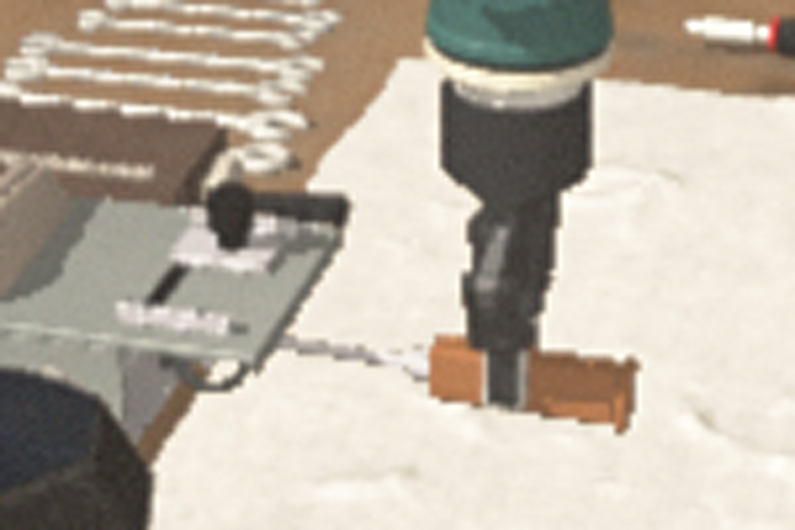

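```bash
python3 - <<'E'
from h import *
from bench import bot
np.set_printoptions(precision=4,suppress=True)
r=bot.move_l(ris(-.217,-.016,.034),rate=.05,max_force=16)
print(r,toris(bot.read_position()),bot.read_force(),bot.read_clock())
bot.sleep(.2); print(toris(bot.read_position()),bot.read_force())
cam(bot,"side","s6",(225,170,375,270),5.3)
cam(bot,"top","t6",(245,105,345,205),6)
E
```

```text
True [-0.2001 -0.0158  0.0344] [ 9.947   0.9474 -4.837 ] 19.55
[-0.2001 -0.0158  0.0341] [ 8.4258  0.6277 -3.1187]
```

View pics/s6.png

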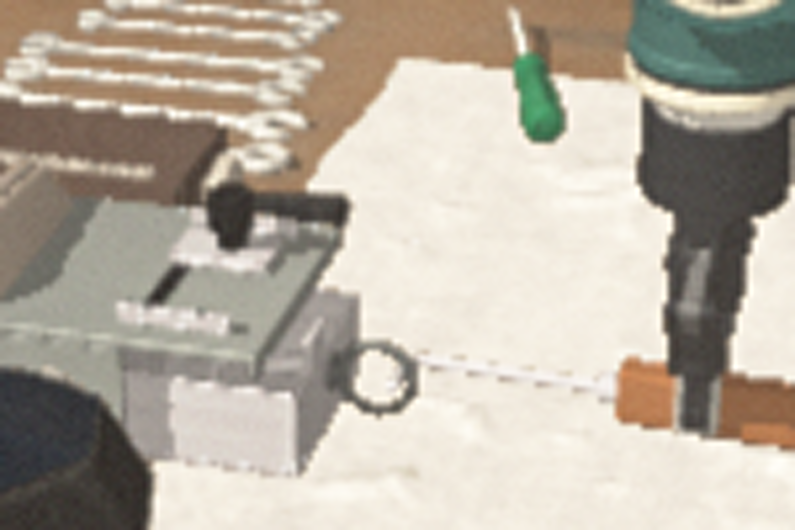

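View pics/t6.png

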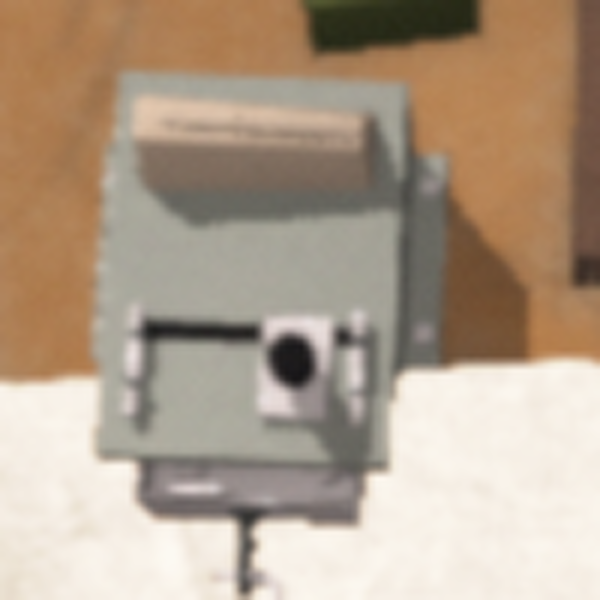

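```bash
python3 - <<'E'
from h import *
from bench import bot
np.set_printoptions(precision=4,suppress=True)
for x in (-.03,-.035,-.04): print(x,proj("side",[ris(x,0,.045)]))
r=bot.move_l(ris(-.2085,-.0158,.034),rate=.03,max_force=25)
print(r,toris(bot.read_position()),bot.read_force(),bot.read_clock())
bot.sleep(.2)
cam(bot,"side","s7",(265,200,345,260),9)
E
```

```text
-0.03 [[292.947  240.0377]]
-0.035 [[294.7282 240.2693]]
-0.04 [[296.5119 240.5013]]
True [-0.2004 -0.0156  0.035 ] [10.5435  0.5693 -6.3109] 20.0583
```

View pics/s7.png

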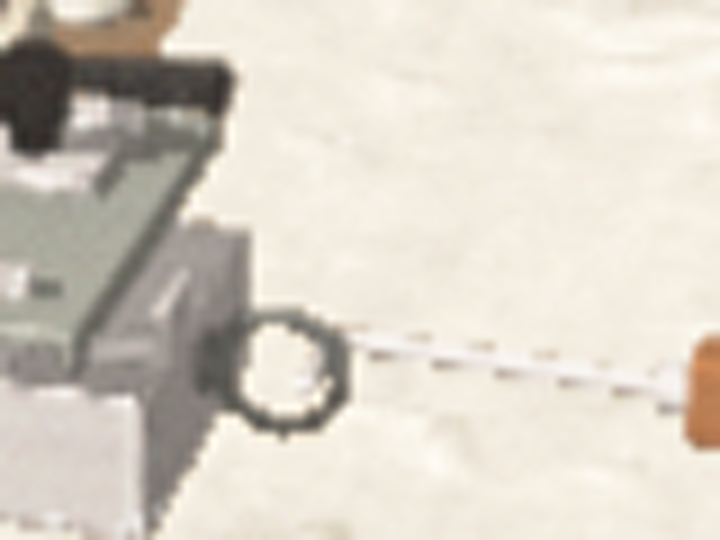

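The ring centre is at (296.6,241.3) in the side view, against (296.5,240.5) predicted for a full 90 mm. The finger is inside the ring and the tray doesn't move any further. Next I'll unhook the rod and lay it down.

```bash
python3 - <<'E'
from h import *
from bench import bot
np.set_printoptions(precision=4,suppress=True)
bot.move_l(ris(-.191,-.016,.034),rate=.04,max_force=10); print(toris(bot.read_position()),bot.read_force())
r=bot.move_l(ris(-.191,-.09,.034),rate=.06,max_force=6)
print(r,toris(bot.read_position()),bot.read_force(),bot.read_clock())
cam(bot,"side","s8",(225,170,375,270),5.3)
if not r:
    bot.move_l(ris(-.175,-.23,.034),rate=.15)
    print(toris(bot.read_position()),bot.read_force(),bot.read_clock())
    cam(bot,"side","s9",(225,150,415,270),4.2)
E
```

```text
[-0.1976 -0.0159  0.0337] [-0.5032 -0.2127 -1.7442]
False [-0.191  -0.0898  0.034 ] [-0.1548 -0.5368 -2.1841] 21.9083
[-0.1751 -0.2295  0.0339] [ 0.2413 -0.01   -1.7992] 23.05
```

View pics/s9.png

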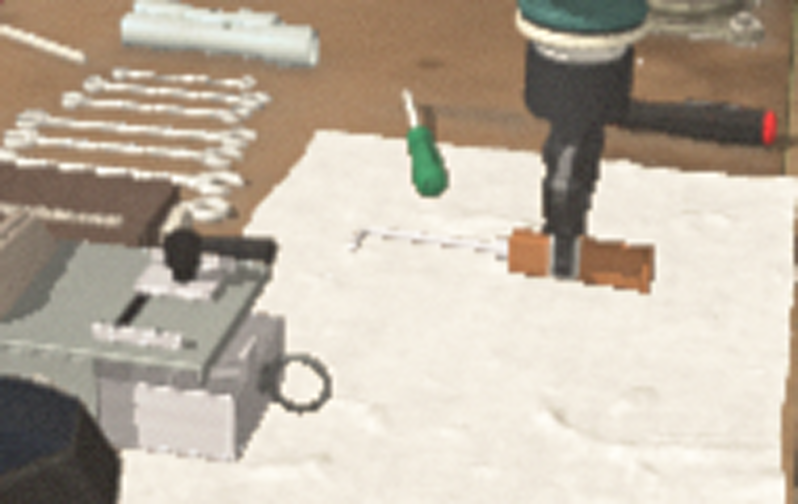

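The rod is free and held at (560,260) in the crop. The eye is still fully out at (302,382). Now I'll lay the rod down.

```bash
python3 - <<'E'
from h import *
from bench import bot
np.set_printoptions(precision=4,suppress=True)
bot.move_l(ris(-.175,-.23,.012),rate=.06)
r=bot.move_l(ris(-.175,-.23,.002),rate=.015,max_force=3)
print(r,bot.read_position(),bot.read_force(),bot.read_clock())
bot.sleep(.2)
bot.gripper_open(); bot.sleep(.2)
p=bot.read_position()
bot.move_l([p[0],p[1],.06],rate=.06)
bot.move_l([p[0],p[1],.2],rate=.2)
bot.goto([.3,-.5,.25],bot.read_eef_rot())
bot.sleep(.3)
print(bot.read_clock(),bot.read_force())
cam(bot,"side","s10",(225,150,415,270),4.2)
cam(bot,"top","t10",(245,105,445,255),4)
cam(bot,"top","t11")
E
```

```text
True [ 0.4338 -0.1694  0.0062] [0.2156 1.0226 5.752 ] 24.0833
28.6833 [0.0379 0.5698 0.0796]
```

View pics/s10.png

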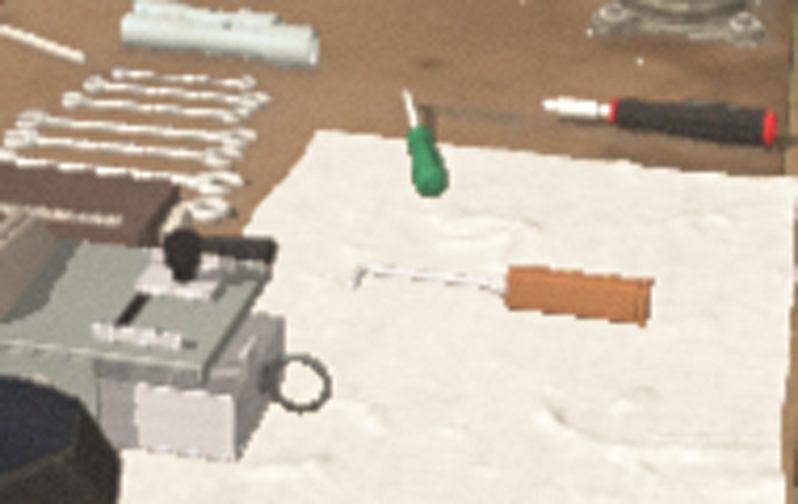

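View pics/t10.png

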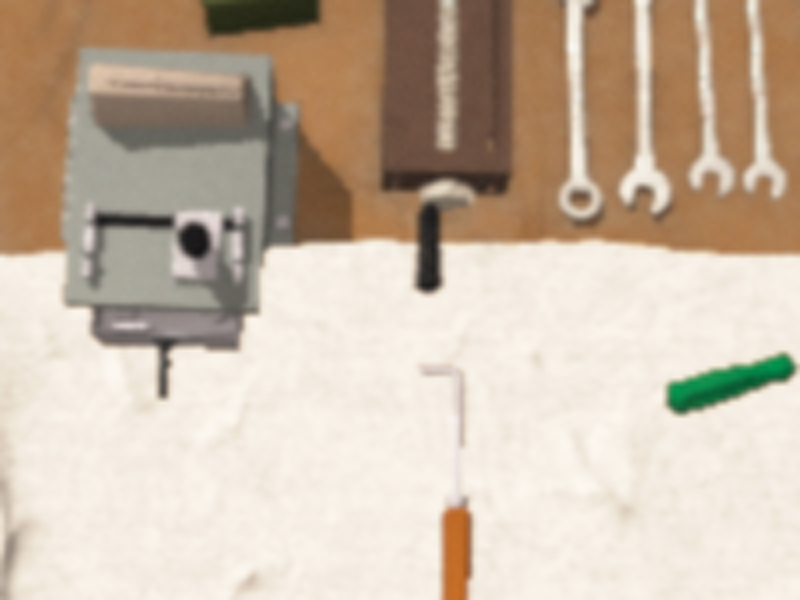

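View pics/t11.png

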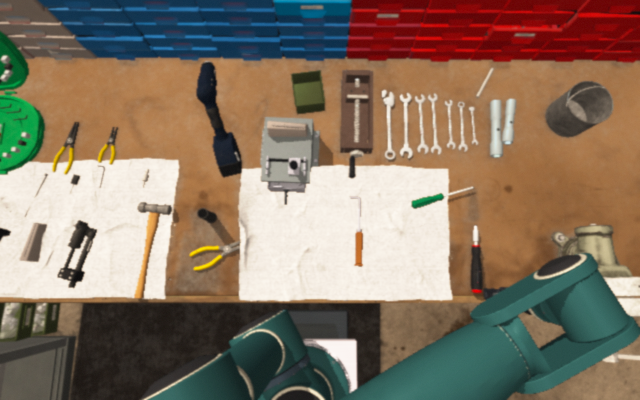

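The rod lies flat with its handle at (358,247), about 230 mm right of the tray. The tray is out, the lock is open, and the screwdriver, pliers and sleeve haven't moved. I'll hand in.

```bash
python3 -c "
from bench import bot
print(bot.read_force(),bot.read_joint_velocities()); bot.finish_job(); print(bot.read_clock())"
```

```text
[ 0.48698742 -0.15595715  0.0974333 ] [-6.23923499e-05  4.88113318e-04 -1.16537170e-03 -9.32385314e-04
  9.86696165e-04 -9.96834534e-04]
the job is handed in; nothing more can be done
the job is handed in; nothing more can be done
```

I pushed the lock knob to its right-hand stop and hooked the tray's eye from the right. I then pulled the tray out to its stop, unhooked the rod and laid it flat on the bench. The job was handed in at about 29 s of the 64 s allowed; no verdict is reported.

**Last checks:**
- **Lock:** the knob was within 1 pixel of its predicted open position.
- **Tray:** the eye was within 1 pixel of where it should be with the tray fully out. A second, harder pull did not move it.
- **Rod:** it lies level on the bench, with its finger over 150 mm from the eye.
- **Other tools:** the sleeve, pliers and screwdriver look unmoved in the top view; I did not measure them.
- **Robot:** the arm is parked clear of everything, with about 0.5 N on the tool.

**Did not go as planned:** the small move to slacken the hook before unhooking stopped early, because the pull force dropping off tripped its force limit. The sideways unhooking that followed met no resistance.

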